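Load the tape stand and lock it

ROBOT

A 7-joint arm with a two-finger parallel gripper is mounted at the origin on the work surface. World frame = base frame: x ahead of the robot, y to its left, z up, the work surface at z = 0. Lengths are in m, angles in rad, forces in N, time in s.
With the tool pointing down it reaches from about 0.4 to 0.875 m from the base axis. Payload 19.3 kg.
Tool frame: the origin (TCP) lies midway between the tips of the shut fingers; the grasp point (between the pads) lies 19 mm behind it; z points along the fingers, y is the line along which they close (so a half turn about z gives the same grasp; the last joint's range is limited). The gripper opens to 85 mm and grips with 20 to 120 N. Pads are 22 mm wide; open, the fingers measure 114 mm over their backs; the gripper's body (76 mm by 85 mm) begins 54 mm behind the grasp point. The pads swing forward as they close: fully open they stand 13 mm farther back than shut.
Start: joints at [1.081, 0.521, -0.036, 1.599, 0.021, 1.021, -0.113], TCP at [0.255, -0.571, 0.231] pointing down, gripper open.
Joint ranges: [-2.91, 2.91], [-0.3, 2.13], [-1.5, 1.42], [0.17, 2.43], [-1.26, 4.41], [0.16, 1.93], [-2.52, 2.52]. Speed limits (rad/s): [1.89, 1.89, 2.39, 2.39, 3.01, 3.01, 3.01].

INTERFACE

Orientations are given as [roll, pitch, yaw] about the fixed x, y, z axes, in that order (R = Rz(yaw) Ry(pitch) Rx(roll)).
In Python, from workcell import * gives the robot as it stands.
- The arm moves only by the shell command python3 -m creep 'ROWS' [FORCE]. ROWS is JSON, a list that holds one entry, the list of rows, each a list of 7 numbers: the closure, from -1 (fully open) to 1 (shut), then the shift along the tool's x, y, z in m, then the turn, a rotation vector about the tool's x, y, z in degrees. A call has 1 to 10 rows; each row shifts and turns the commanded pose from where the row before left it, along the tool's axes as they then stand; what a row does not reach is not made up. A row lasts 1/10 s, in which the tool goes at most 50 mm and 8.59 degrees, less where a joint would pass 70% of its speed; a pose out of reach is approached as far as the arm can. A call is refused whole if a number of a shift passes 0.05 or a number of a turn 8.59, either way. A call with a gripper value outside its range is refused whole. The fingers move at their own pace and stop on an object; FORCE is the grip in N (left out, the last holds). Time passes only in rows, so rows that do not move let the fingers close. It gives the time, the measured TCP pose, the force, the opening and the grip force at its end, in the units of the state.
- observe(): the state, without advancing time (a new reading comes with each control period).
- grab_frame(name): name is "scene" or "top" or "wrist"; returns a dict with "image" (400x640x3 uint8, red, green, blue), "range_z" (400x640 float32, m along the optical axis (not along the pixel's ray), 0 where there is no reading), "fx", "fy", "cx", "cy" (pixels), "R" (3x3) and "t" (3): a world point X has camera coordinates R X + t; the wrist camera has in their place "T_tool_cam" (4x4, takes a point from camera to tool coordinates, whose origin is the TCP and whose axes are the flange's). Camera axes: x right, y down, z forward; pixel columns grow to the right and rows downward; lengths in m; the calibration is good to about 2 mm. A picture is of the moment at which its call begins: read the wrist's pose just before it.
- job_done(): hands the job in; it is judged then, once.
Trained networks look in a picture, given as the dict that the camera call returned (one of the last four; its "shot" number tells which), for a name from the list of things; names that differ only in an ending like _2 or _b are one class to them, and where a whole thing is asked for, a point or a joint stands for the part that bears it (a point fixed in the world has none). Each returns a list of dicts, best first, with "confidence" (0 to 1); they miss things now and then, are a little off and sometimes report something else, mostly with a low value. They report only what shows in the picture. A call takes as long as a camera call. They do not tell look-alikes from the thing itself.
- find_in(picture, thing): "extent" ([centre column, centre row, width, height] in pixels, round what is visible of it).
- outline_of(picture, thing): "region" (400x640 bool, what is visible of it) and "extent" ([centre column, centre row, width, height] in pixels, round what is visible of it).
- tip_of(picture, thing): "position" ([column, row] in pixels: a listed point, or the origin of a listed thing).
The state is a dict: "clock": time; "qpos": joint angles; "qd": joint speeds; "joint_efforts": joint torques, N m; "position": TCP position; "tool_rot": TCP orientation; "force": force on the tool from outside, world axes, zero at the start; "moment": the same for the moment, N m; "grip_width": finger opening in m; "finger_force": force on a finger pad.
Only numpy, scipy, OpenCV 4.12 (cv2) and the standard library are available. Lean on these libraries where they do the work, as an engineer would, in place of code of your own. Each camera call takes 0.05 s, during which the arm holds its last target. There are 200 camera calls.

TASK

Load the orange roll of tape into the blue tape stand: slip it over the steel post and push it straight down, together with the black plate under it, until it is fully home. Then swing the yellow keeper arm round over the roll until it stops, so the roll is locked in.

Things in the scene. Friction and masses are not known exactly. Their poses are not given: they have to be found in the camera images.
- roll_orange: Roll of orange paper tape standing flat on the table, axis upright: outside diameter 60 mm, 40 mm tall, plain through-bore 28 mm, about 90 g. Origin: centre of its underside; z up. Same-sized blue and green rolls near it are not wanted. Fully home on the stand its underside is 28 mm and its top 68 mm above the table.
- stand: Fixed blue tape stand. Origin: on the table under the post's axis; z up. Heights over table: base 0-20 mm (x -65..65, y -55..110); steel post, 20 mm diameter, tapers from 46 mm to a blunt 8 mm tip at 62 mm. Black plate round it, 66 mm across, carries the roll: top starts at 44-48 mm, slides down to a stop at 28 mm; about 6 N push, no spring, stays where left.
- keeper (a joint): Yellow arm on an upright hinge at stand x 0, y +70 mm (rad). 0: pointing 150 deg counterclockwise from stand x, away from the post; grows counterclockwise (from above) to a stop at 2.094, pointing along stand -y over the post. Starts 0-0.35; light friction, stays where left. Arm 18 mm wide, 72-82 mm above the table, 92 mm long; it passes over the roll only if the roll is pushed home.
- keeper_pin (a point): Top of the upright steel pin on the keeper arm, 85 mm from the hinge axis: round, 12 mm in diameter, standing 35 mm above the arm, from 82 to 117 mm above the table. Pinch it or push it sideways (about 0.6 N) to turn the keeper.
Mind the look-alikes: they are no part of the job. Of the things shaped like the stand, the blue one is meant. Several things have the shape of the roll_orange; the one meant has the colours described above.

How it is judged:
By the outcome, as a careful person would: the job done as asked, in the order asked, and still so for the second after the job is handed in, with the robot touching nothing.
It also fails if it takes over 51 s, if anything falls off the work surface, if the arm or the gripper's body presses on something with over 40 N, if the wrist force passes 120 N, or if a joint passes its speed limit or range.

## Working session

There is one attempt and no reset: what is moved stays moved. The work goes in short steps, Python scripts to look and compute and a shell command to move; the robot and the scene stay as the last step left them, time stands still between calls to the robot, and variables do not carry over. Pictures are saved under pics/ and viewed, at most 10 in all, crops included, and the job is handed in when it is done.

```bash
mkdir -p pics
cat > h.py <<'E'
from workcell import *
import numpy as np, cv2
def pts(f):
    z=f["range_z"]; v,u=np.mgrid[0:400,0:640]
    P=np.stack([(u-f["cx"])/f["fx"]*z,(v-f["cy"])/f["fy"]*z,z],-1)
    if "R" in f: return (P-f["t"])@np.array(f["R"])
    T=np.array(f["T_tool_cam"]); P=P@T[:3,:3].T+T[:3,3]
    return P@f["Rt"].T+f["pt"]
def wrist():
    from scipy.spatial.transform import Rotation as Ro
    s=observe(); f=grab_frame("wrist")
    r=np.array(s["tool_rot"]); f["Rt"]=r if r.shape==(3,3) else Ro.from_euler("xyz",r).as_matrix(); f["pt"]=np.array(s["position"]); return f
def save(f,n): cv2.imwrite("pics/"+n,f["image"][:,:,::-1])
E
python3 - <<'E'
from h import *
print(observe())
for n in("scene","top"):
    f=grab_frame(n); save(f,n+"1.png"); P=pts(f)
    for t in("roll_orange","stand","keeper"):
        for o in outline_of(f,t):
            m=o["region"]&(f["range_z"]>0)
            if m.sum()<5: continue
            q=P[m]; print(n,t,round(o["confidence"],2),np.round(o["extent"]),f["image"][m].mean(0).astype(int),np.round(np.percentile(q,[2,50,98],axis=0),3).tolist())
    for t in("keeper_pin","stand","roll_orange"):
        print(t,[(np.round(o["position"]),round(o["confidence"],2)) for o in tip_of(f,t)])
E
```

```text
{'clock': 0.0, 'qpos': array([ 1.08079618,  0.52203189, -0.03630777,  1.59998381,  0.02120687,
        1.02107066, -0.11279753]), 'qd': array([ 0.00117624, -0.00031698, -0.00011081,  0.0004489 ,  0.00121425,
       -0.0031948 ,  0.00088624]), 'joint_efforts': array([-8.62506090e-05, -9.27110267e+01,  1.97966538e+00, -3.69931984e+01,
        1.78906659e-02,  8.21326015e-03,  6.98983672e-05]), 'position': array([ 0.25456184, -0.57046004,  0.23072347]), 'tool_rot': array([-3.14048797e+00,  9.30797088e-05,  4.19778825e-01]), 'force': array([ 0.16897157, -0.58059021, -0.21387699]), 'moment': array([-0.04724353, -0.03323481,  0.01872664]), 'finger_force': 0.0, 'grip_width': 0.08539059741830424}
scene roll_orange 0.72 [219. 278.  32.  33.] [152  83  41] [[0.594, -0.304, 0.002], [0.627, -0.277, 0.038], [0.649, -0.25, 0.042]]
scene roll_orange 0.68 [163. 277.  37.  35.] [134  44  40] [[0.601, -0.43, 0.001], [0.636, -0.399, 0.038], [0.657, -0.373, 0.042]]
scene stand 0.96 [279. 163.  68.  74.] [138 132 121] [[0.243, -0.261, 0.008], [0.318, -0.177, 0.021], [0.37, -0.098, 0.085]]
scene stand 0.8
[... 653 characters left out ...]
, 0.039], [0.653, -0.376, 0.043]]
top roll_orange 0.6 [406. 138.  29.  29.] [137  82  49] [[0.589, -0.308, 0.005], [0.616, -0.28, 0.039], [0.644, -0.253, 0.043]]
top stand 0.97 [220. 173.  82.  59.] [44 58 77] [[0.468, 0.075, 0.015], [0.531, 0.155, 0.021], [0.601, 0.232, 0.085]]
top keeper 0.7 [342. 280.  31.  40.] [152 131  66] [[0.236, -0.152, 0.05], [0.274, -0.122, 0.082], [0.314, -0.093, 0.116]]
top keeper 0.61 [194. 180.  31.  44.] [132 115  59] [[0.456, 0.187, 0.001], [0.502, 0.214, 0.083], [0.546, 0.25, 0.117]]
keeper_pin [(array([328., 302.]), 0.95), (array([177., 196.]), 0.72)]
stand [(array([237., 168.]), 0.97), (array([376., 261.]), 0.83)]
roll_orange [(array([452., 135.]), 0.95)]
```

Run:
```python
import cv2,numpy as np
a=cv2.imread("pics/scene1.png")[100:320,100:500];b=cv2.imread("pics/top1.png")[90:310,120:520]
cv2.imwrite("pics/c1.png",np.vstack([cv2.resize(a,(545,300)),cv2.resize(b,(545,300))]))
```

```text
(no output)
```

View pics/c1.png

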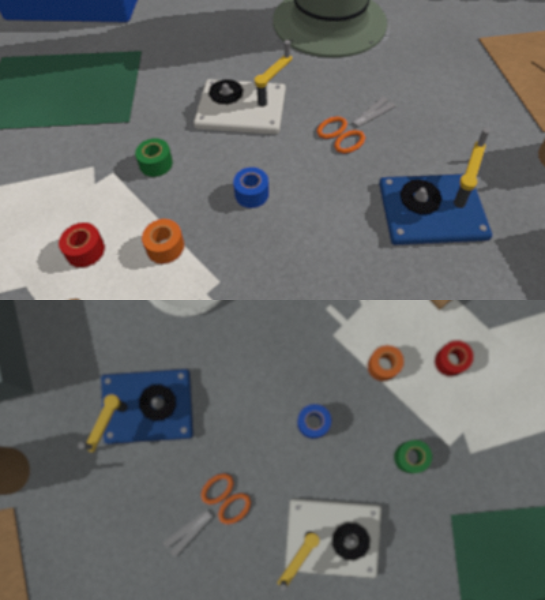

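```bash
cat >> h.py <<'E'
def circ(q):
    A=np.c_[2*q[:,:2],np.ones(len(q))]; s=np.linalg.lstsq(A,(q[:,:2]**2).sum(1),rcond=None)[0]
    return s[:2],np.sqrt(s[2]+s[:2]@s[:2])
def bbox(P,c,r,z0,z1): 
    m=(np.hypot(P[...,0]-c[0],P[...,1]-c[1])<r)&(P[...,2]>z0)&(P[...,2]<z1); return P[m]
def mid(q): return np.round((np.percentile(q,3,axis=0)+np.percentile(q,97,axis=0))/2,4),np.round(np.ptp(q,axis=0),3),len(q)
def tool(goal):
    from scipy.spatial.transform import Rotation as Ro
    s=observe(); R=Ro.from_euler("xyz",s["tool_rot"]).as_matrix()
    print("pos",np.round(s["position"],4),"rpy",np.round(np.degrees(s["tool_rot"]),2),"goal",np.round(goal,4),"toolshift",np.round(R.T@(np.array(goal)-s["position"]),4))
E
python3 - <<'E'
from h import *
for n in("scene","top"):
    f=grab_frame(n);P=pts(f)
    print(n,"roll",mid(bbox(P,(.618,-.28),.05,.036,.05)))
    print("post",mid(bbox(P,(.54,.14),.03,.054,.07)))
    print("plate",mid(bbox(P,(.54,.14),.05,.038,.052)))
    print("arm",mid(bbox(P,(.5,.215),.09,.074,.09)))
    print("pin",mid(bbox(P,(.5,.215),.09,.095,.13)))
    b=bbox(P,(.535,.155),.13,.015,.026); print("base",cv2.minAreaRect((b[:,:2]*1000).astype(np.float32)))
    a=bbox(P,(.5,.215),.09,.074,.09); print("arm",cv2.minAreaRect((a[:,:2]*1000).astype(np.float32)))
    for t,z in(("keeper_pin",.117),("stand",0.062)):
        for o in tip_of(f,t):
            u,v=o["position"];d=np.array([(u-f["cx"])/f["fx"],(v-f["cy"])/f["fy"],1])@np.array(f["R"]);c=-np.array(f["t"])@np.array(f["R"]);print(t,np.round(c+d*(z-c[2])/d[2],4),np.round(c-d*c[2]/d[2],4))
tool([.617,-.28,.2])
E
```

```text
scene roll (array([ 0.6205, -0.2783,  0.0398]), array([0.06 , 0.059, 0.008]), 462)
post (array([0.544 , 0.13  , 0.0593]), array([0.011, 0.013, 0.011]), 31)
plate (array([0.5445, 0.1304, 0.0464]), array([0.066, 0.067, 0.012]), 583)
arm (array([0.5067, 0.2144, 0.0813]), array([0.097, 0.057, 0.016]), 330)
pin (array([0.4619, 0.2355, 0.107 ]), array([0.013, 0.011, 0.024]), 55)
base ((542.10107421875, 157.781982421875), (130.4315643310547, 164.28599548339844), 3.7779340744018555)
arm ((504.14849853515625, 217.47256469726562), (25.06511688232422, 100.5411148071289), 63.690372467041016)
keeper_pin [0.4674 0.2263 0.117 ] [0.3579 0.2838 0.    ]
keeper_pin [ 0.2426 -0.0978  0.117 ] [ 0.0902 -0.102   0.    ]
keeper_pin [0.619  0.0995 0.117 ] [0.5383 0.1329 0.    ]
stand [ 0.346  -0.2027  0.062 ] [ 0.2815 -0.2145  0.    ]
stand [0.577  0.1154 0.062 ] [0.5339 0.1331 0.    ]
top roll (array([ 0.6177, -0.281 ,  0.0406]), array([0.057, 0.059, 0.009]), 372)
post (array([0.5415, 0.1272, 0.0589]), array([0.012, 0.012, 0.01 ]), 25)
plate (array([0.5417, 0.1283, 0.0466]), array([0.066, 0.095, 0.013]), 563)
arm (array([0.5022, 0.2097, 0.0816]), array([0.098, 0.053, 0.015]), 366)
pin (array([0.4599, 0.2323, 0.108 ]), array([0.011, 0.01 , 0.023]), 36)
base ((540.17919921875, 154.56088256835938), (129.96046447753906, 164.60470581054688), 4.238943576812744)
arm ((500.2959289550781, 211.79849243164062), (24.005126953125, 103.79483032226562), 67.59053039550781)
keeper_pin [ 0.2342 -0.0991  0.117 ] [ 0.2101 -0.1002  0.    ]
keeper_pin [0.4608 0.2347 0.117 ] [0.4692 0.2814 0.    ]
stand [0.5291 0.1126 0.062 ] [0.5382 0.1271 0.    ]
stand [ 0.3142 -0.2102  0.062 ] [ 0.3079 -0.2187  0.    ]
pos [ 0.2547 -0.5707  0.2313] rpy [-180.      0.     24.05] goal [ 0.617 -0.28   0.2  ] toolshift [ 0.4493 -0.1179  0.0313]
```

```bash
python3 -m creep '[[[-1,0.045,-0.0118,0.003,0,0,0],[-1,0.045,-0.0118,0.003,0,0,0],[-1,0.045,-0.0118,0.003,0,0,0],[-1,0.045,-0.0118,0.003,0,0,0],[-1,0.045,-0.0118,0.003,0,0,0],[-1,0.045,-0.0118,0.003,0,0,0],[-1,0.045,-0.0118,0.003,0,0,0],[-1,0.045,-0.0118,0.003,0,0,0],[-1,0.045,-0.0118,0.003,0,0,0],[-1,0.045,-0.0118,0.003,0,0,0]]]' 60
python3 -m creep '[[[-1,0,0,0,0,0,-8.5],[-1,0,0,0,0,0,-8.5],[-1,0,0,0,0,0,-8.5],[-1,0,0,0,0,0,-8.5],[-1,0,0,0,0,0,-8.5],[-1,0,0,0,0,0,-8.5],[-1,0,0,0,0,0,-8.5],[-1,0,0,0,0,0,-8.5],[-1,0,0,0,0,0,-2],[-1,0,0,0,0,0,0]]]'
python3 - <<'E'
from h import *
f=wrist(); save(f,"w1.png"); P=pts(f)
q=bbox(P,(.618,-.28),.05,.034,.05); print(mid(q)); 
for o in outline_of(f,"roll_orange"):
    m=o["region"]&(P[...,2]>.034); print(o["confidence"],f["image"][o["region"]].mean(0),mid(P[m]) if m.sum()>5 else 0)
tool([.619,-.28,.02])
E
```

```text
clock: 2.0
position: [0.6189, -0.2782, 0.2013]
tool_rot: [3.141, -0.0, 0.42]
force: [0.4, -0.9, -0.6]
grip_width: 0.0855
finger_force: 0.0
clock: 3.0
position: [0.6175, -0.2798, 0.2012]
tool_rot: [-3.142, -0.0, 1.642]
force: [0.7, 0.3, 0.1]
grip_width: 0.0855
finger_force: 0.0
(array([ 0.6202, -0.28  ,  0.04  ]), array([0.059, 0.059, 0.009]), 1895)
0.92 [148.07916851  42.21052632  37.77797435] (array([ 0.6295, -0.4029,  0.0388]), array([0.057, 0.224, 0.31 ]), 1478)
0.86 [175.44303243 109.33391762  53.99517967] (array([ 0.6205, -0.2799,  0.0401]), array([0.059, 0.1  , 0.31 ]), 1879)
pos [ 0.6175 -0.2797  0.2013] rpy [-180.      0.     93.95] goal [ 0.619 -0.28   0.02 ] toolshift [-0.0004  0.0015  0.1813]
```

View pics/w1.png

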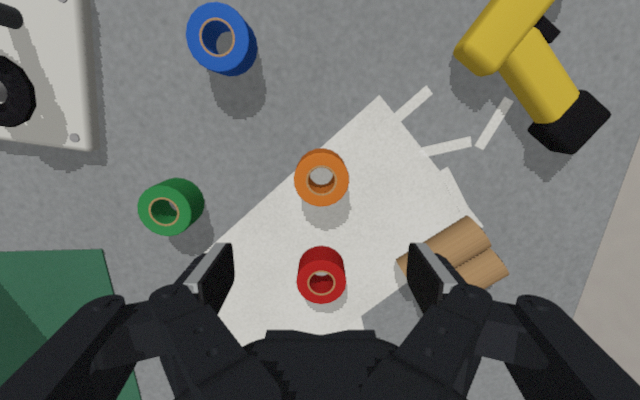

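```bash
python3 -m creep '[[[-1,0,0.0025,0.04,0,0,0],[-1,0,0,0.04,0,0,0],[-1,0,0,0.04,0,0,0],[-1,0,0,0.04,0,0,0],[-1,0,0,0.033,0,0,0],[-1,0,0,0,0,0,0],[1,0,0,0,0,0,0],[1,0,0,0,0,0,0],[1,0,0,0,0,0,0],[1,0,0,0,0,0,0]]]' 60
python3 -m creep '[[[1,0,0,0,0,0,0],[1,0,0,0,0,0,0],[1,0,0,0,0,0,0],[1,0,0,0,0,0,0]]]'
```

```text
clock: 4.1
position: [0.6214, -0.2799, 0.0111]
tool_rot: [3.138, 0.002, 1.641]
force: [-0.6, 1.3, 5.7]
grip_width: 0.0574
finger_force: 64.6
clock: 4.5
position: [0.6214, -0.28, 0.0111]
tool_rot: [3.138, 0.002, 1.641]
force: [-0.6, 1.7, 5.9]
grip_width: 0.0579
finger_force: 64.6
```

```bash
python3 -m creep '[[[1,0,0,-0.03,0,0,0],[1,0,0,-0.04,0,0,0],[1,0,0,-0.03,0,0,0],[1,0.03,-0.0035,0,0,0,0],[1,0.04,-0.005,0,0,0,0],[1,0.04,-0.005,0,0,0,0],[1,0.04,-0.005,0,0,0,0],[1,0.04,-0.005,0,0,0,0],[1,0.04,-0.005,0,0,0,0],[1,0.04,-0.005,0,0,0,0]]]'
python3 -m creep '[[[1,0.04,-0.005,0,0,0,0],[1,0.04,-0.005,0,0,0,0],[1,0.04,-0.005,0,0,0,0],[1,0.02,-0.001,0,0,0,0],[1,0,0,0,0,0,0],[1,0,0,0,0,0,0],[1,0,0,0,0,0,0]]]'
python3 - <<'E'
from h import *
f=wrist(); save(f,"w2.png")
P=pts(f); b=bbox(P,(.541,.156),.11,.015,.026); print(len(b),cv2.minAreaRect((b[:,:2]*1000).astype(np.float32)))
g=grab_frame("top");Q=pts(g);s=observe()["position"]; print("roll top",mid(bbox(Q,s[:2],.04,.13,.16)))
tool([.544,.1285,.08]); print(observe()["finger_force"],observe()["grip_width"])
E
```

```text
clock: 5.5
position: [0.5679, -0.0111, 0.1104]
tool_rot: [3.138, 0.001, 1.641]
force: [0.5, 0.3, -1.1]
grip_width: 0.0578
finger_force: 64.5
clock: 6.2
position: [0.5423, 0.125, 0.1092]
tool_rot: [3.14, 0.0, 1.64]
force: [-0.2, 0.4, -0.1]
grip_width: 0.0579
finger_force: 64.5
19417 ((541.9183959960938, 156.6518096923828), (129.55828857421875, 163.3865966796875), 4.0648980140686035)
roll top (array([0.5418, 0.1042, 0.1365]), array([0.069, 0.022, 0.03 ]), 191)
pos [0.5421 0.125  0.1087] rpy [1.7996e+02 2.0000e-02 9.3960e+01] goal [0.544  0.1285 0.08  ] toolshift [0.0034 0.0021 0.0287]
64.51432686299086 0.05743669339396634
```

View pics/w2.png

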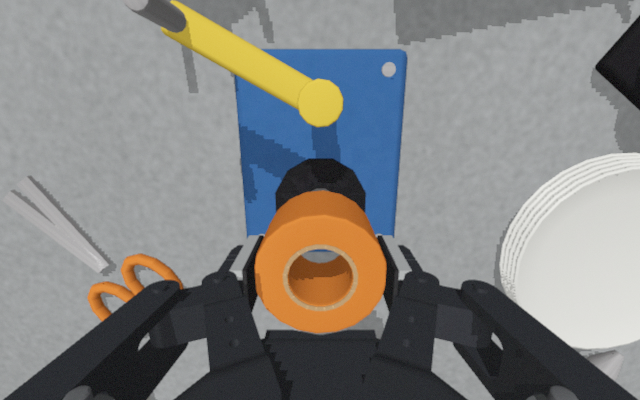

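```bash
python3 -m creep '[[[1,0.004,0.0018,0,0,0,0],[1,0,0,0,0,0,0],[1,0,0,0,0,0,0],[1,0,0,0,0,0,0]]]'
python3 - <<'E'
from h import *
f=wrist(); P=pts(f)
m=outline_of(f,"roll_orange")[0]["region"]
q=P[m]; z=np.percentile(q[:,2],97); q=q[abs(q[:,2]-z)<.003]; print(z,mid(q),cv2.minEnclosingCircle((q[:,:2]*1000).astype(np.float32)))
tool([.5438,.129,.08])
E
```

```text
clock: 6.7
position: [0.5432, 0.1301, 0.1082]
tool_rot: [-3.141, 0.0, 1.641]
force: [0.1, 0.6, -0.1]
grip_width: 0.0574
finger_force: 64.5
0.13871730604739105 (array([0.5446, 0.1303, 0.1376]), array([0.058, 0.059, 0.004]), 9741) ((544.4547729492188, 129.49815368652344), 30.148208618164062)
pos [0.5432 0.1301 0.1083] rpy [-179.99    0.     94.05] goal [0.5438 0.129  0.08  ] toolshift [-0.0012  0.0005  0.0283]
```

```bash
python3 -m creep '[[[1,-0.0008,-0.0004,0.02,0,0,0],[1,0,0,0.01,0,0,0],[1,0,0,0.006,0,0,0],[1,0,0,0.006,0,0,0],[1,0,0,0.006,0,0,0],[1,0,0,0.005,0,0,0],[1,0,0,0,0,0,0]]]'
```

```text
clock: 7.5
position: [0.5428, 0.1294, 0.0549]
tool_rot: [-3.141, -0.0, 1.642]
force: [0.0, 0.1, -0.6]
grip_width: 0.0578
finger_force: 64.5
```

```bash
python3 -m creep '[[[1,0,0,0.005,0,0,0],[1,0,0,0.005,0,0,0],[1,0,0,0.004,0,0,0],[1,0,0,0.003,0,0,0],[1,0,0,0.002,0,0,0],[1,0,0,0,0,0,0]]]'
```

```text
clock: 8.1
position: [0.5433, 0.1295, 0.0385]
tool_rot: [3.14, 0.001, 1.641]
force: [-14.2, -3.1, 50.6]
grip_width: 0.0578
finger_force: 69.9
```

```bash
python3 -m creep '[[[1,0,0,-0.001,0,0,0],[-1,0,0,0,0,0,0],[-1,0,0,0,0,0,0],[-1,0,0,0,0,0,0],[-1,0,0,0,0,0,0],[-1,0,0,-0.03,0,0,0],[-1,0,0,-0.04,0,0,0],[-1,0,0,-0.04,0,0,0],[-1,0,0,-0.02,0,0,0],[-1,0,0,0,0,0,0]]]'
python3 - <<'E'
from h import *
for n in("w","scene","top"):
    f=wrist() if n=="w" else grab_frame(n); P=pts(f)
    if n=="w": save(f,"w3.png")
    q=bbox(P,(.5435,.1295),.034,.055,.08); h=np.hypot(q[:,0]-.5435,q[:,1]-.1295); print(n,"top z",np.median(q[(h>.018)&(h<.028),2]),mid(q))
    p=bbox(P,(.461,.234),.03,.095,.13);print("pin",mid(p))
s=observe();print(s["position"],s["force"],s["qpos"])
E
```

```text
clock: 9.1
position: [0.5442, 0.1297, 0.1701]
tool_rot: [3.137, -0.001, 1.641]
force: [0.3, 0.1, -0.6]
grip_width: 0.0854
finger_force: 0.0
w top z 0.06846828610715591 (array([0.5448, 0.1302, 0.0636]), array([0.059, 0.059, 0.016]), 3125)
pin (array([0.4625, 0.2338, 0.1075]), array([0.012, 0.012, 0.025]), 567)
scene top z 0.0681053691951631 (array([0.5462, 0.1293, 0.0633]), array([0.059, 0.059, 0.016]), 526)
pin (array([0.4619, 0.2358, 0.1068]), array([0.013, 0.012, 0.024]), 54)
top top z 0.06803486005361822 (array([0.5424, 0.1265, 0.0638]), array([0.058, 0.059, 0.017]), 455)Traceback (most recent call last):
  File "<stdin>", line 6, in <module>
  File "h.py", line 19, in mid
    def mid(q): return np.round((np.percentile(q,3,axis=0)+np.percentile(q,97,axis=0))/2,4),np.round(np.ptp(q,axis=0),3),len(q)
                                 ~~~~~~~~~~~~~^^^^^^^^^^^^
    return _quantile_unchecked(
        a, q, axis, out, overwrite_input, method, keepdims, weights)
    return _ureduce(a,
                    func=_quantile_ureduce_func,
    ...<5 lines>...
                    overwrite_input=overwrite_input,
                    method=method)
    r = func(a, **kwargs)
    result = _quantile(arr,
                       quantiles=q,
    ...<2 lines>...
                       out=out,
                       weights=wgt)
    slices_having_nans = np.isnan(arr[-1, ...])
                                  ~~~^^^^^^^^^
IndexError: index -1 is out of bounds for axis 0 with size 0
```

View pics/w3.png

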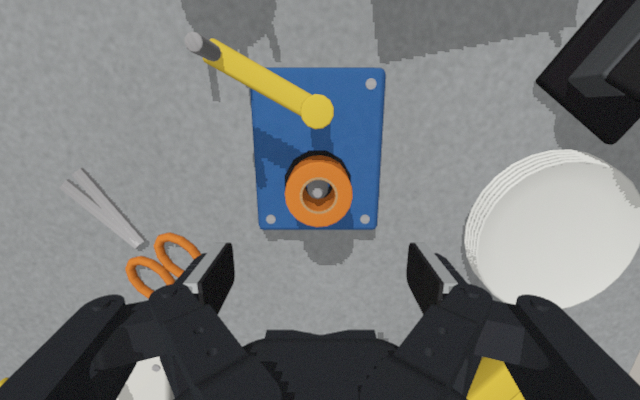

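```bash
python3 -m creep '[[[-1,0.0366,-0.0247,0,0,0,0],[-1,0.0366,-0.0247,0,0,0,0],[-1,0.0366,-0.0247,0,0,0,0],[-1,0,0,0,0,0,0],[-1,0,0,0,0,0,0],[-1,0,0,0,0,0,0]]]' 25
python3 - <<'E'
from h import *
f=wrist(); P=pts(f); p=bbox(P,(.462,.234),.03,.095,.13);print("pin",mid(p)); c=mid(p)[0]
tool([c[0],c[1],.089])
E
```

```text
clock: 9.85
position: [0.4615, 0.2327, 0.1665]
tool_rot: [-3.141, 0.001, 1.641]
force: [0.4, -0.2, -0.2]
grip_width: 0.0854
finger_force: 0.0
pin (array([0.4615, 0.2351, 0.1075]), array([0.012, 0.012, 0.024]), 334)
pos [0.4616 0.2326 0.1667] rpy [-1.7995e+02  4.0000e-02  9.3960e+01] goal [0.4615 0.2351 0.089 ] toolshift [0.0026 0.0001 0.0777]
```

```bash
python3 -m creep '[[[-1,0.0025,0,0.03,0,0,0],[-1,0,0,0.03,0,0,0],[-1,0,0,0.0175,0,0,0],[-1,0,0,0,0,0,0],[1,0,0,0,0,0,0],[1,0,0,0,0,0,0],[1,0,0,0,0,0,0],[1,0,0,0,0,0,0],[1,0,0,0,0,0,0],[1,0,0,0,0,0,0]]]' 25
python3 -m creep '[[[1,0,0,0,0,0,0],[1,0,0,0,0,0,0]]]'
python3 - <<'E'
from h import *
s=observe();p=s["position"][:2];h=np.array([.539,.1991]);d=p-h;a=np.arctan2(d[1],d[0]);r=np.hypot(*d);e=np.radians(274.07+2)
y=s["tool_rot"][2];X=np.array([[np.cos(y),np.sin(y)],[np.sin(y),-np.cos(y)]])
t=np.linspace(a,e,15) if a>0 else np.linspace(a+2*np.pi,e,15)
q=h+r*np.c_[np.cos(t),np.sin(t)];print(p,np.degrees(a),r,s["position"][2],s["force"]);print(np.round(np.diff(q,axis=0)@X.T,4).tolist())
E
```

```text
clock: 10.9
position: [0.4603, 0.2366, 0.0902]
tool_rot: [-3.141, -0.0, 1.642]
force: [-8.7, 2.4, 8.5]
grip_width: 0.011
finger_force: 25.4
clock: 11.1
position: [0.4602, 0.2366, 0.0901]
tool_rot: [-3.141, -0.0, 1.642]
force: [-7.9, 1.8, 7.8]
grip_width: 0.0108
finger_force: 25.4
[0.46020855 0.23659749] 154.54984222686082 0.08725912097091962 0.09012041326990186 [-7.90202785  1.83926089  7.83430503]
[[-0.012, -0.0056], [-0.0127, -0.0038], [-0.0131, -0.0018], [-0.0132, 0.0002], [-0.013, 0.0022], [-0.0125, 0.0041], [-0.0118, 0.006], [-0.0107, 0.0077], [-0.0095, 0.0092], [-0.008, 0.0105], [-0.0063, 0.0116], [-0.0045, 0.0124], [-0.0025, 0.013], [-0.0005, 0.0132]]
```

```bash
python3 -m creep '[[[1,-0.012,-0.0055,0,0,0,0],[1,-0.0125,-0.0037,0,0,0,0],[1,-0.013,-0.0018,0,0,0,0],[1,-0.013,0.0002,0,0,0,0],[1,-0.0128,0.0022,0,0,0,0],[1,-0.0123,0.004,0,0,0,0],[1,-0.0115,0.006,0,0,0,0]]]'
```

```text
clock: 11.8
position: [0.4667, 0.1478, 0.0898]
tool_rot: [-3.138, 0.002, 1.642]
force: [-13.5, -5.5, 16.5]
grip_width: 0.0112
finger_force: 26.6
```

```bash
python3 -m creep '[[[1,-0.0112,0.0064,-0.0015,0,0,0],[1,-0.0095,0.009,0,0,0,0],[1,-0.008,0.0105,0,0,0,0],[1,-0.0063,0.0115,0,0,0,0],[1,-0.0045,0.0122,0,0,0,0],[1,-0.0025,0.0125,0,0,0,0],[1,0,0,0,0,0,0]]]'
```

```text
clock: 12.5
position: [0.534, 0.1101, 0.0907]
tool_rot: [-3.141, 0.001, 1.64]
force: [1.3, -9.5, -6.6]
grip_width: 0.011
finger_force: 25.8
```

```bash
python3 -m creep '[[[1,-0.001,0.006,0,0,0,0],[1,0,0.005,0,0,0,0],[1,0,0.003,0,0,0,0],[1,0,0,0,0,0,0]]]'
```

```text
clock: 12.9
position: [0.5441, 0.1104, 0.0904]
tool_rot: [-3.135, 0.003, 1.641]
force: [-19.2, -7.9, 6.9]
grip_width: 0.011
finger_force: 27.2
```

```bash
python3 -m creep '[[[-1,0,0,0,0,0,0],[-1,0,0,0,0,0,0],[-1,0,0,0,0,0,0],[-1,0,0,0,0,0,0],[-1,0,0,0,0,0,0],[-1,0,0,-0.03,0,0,0],[-1,0,0,-0.04,0,0,0],[-1,0,0,-0.04,0,0,0],[-1,0,0,0,0,0,0]]]'
python3 - <<'E'
from h import *
f=wrist(); save(f,"w4.png"); P=pts(f)
p=mid(bbox(P,(.545,.112),.03,.095,.13));h=mid(bbox(P,(.538,.199),.02,.076,.09));print("pin",p,"hinge",h)
a=bbox(P,(.541,.15),.07,.076,.09);r=cv2.fitLine((a[:,:2]*1000).astype(np.float32),cv2.DIST_HUBER,0,.01,.01).ravel();print(np.degrees(np.arctan2(r[1],r[0])))
b=bbox(P,(.541,.156),.11,.015,.026);print(cv2.minAreaRect((b[:,:2]*1000).astype(np.float32)))
q=bbox(P,(.544,.1293),.034,.06,.0715);print("roll",mid(q),np.median(q[:,2]))
E
```

```text
clock: 13.8
position: [0.5496, 0.1126, 0.2062]
tool_rot: [3.134, -0.001, 1.641]
force: [0.9, 0.1, -0.7]
grip_width: 0.0856
finger_force: 0.0
pin (array([0.5451, 0.1149, 0.1074]), array([0.012, 0.012, 0.023]), 232) hinge (array([0.539 , 0.1952, 0.0835]), array([0.025, 0.031, 0.007]), 900)
-85.68008
((542.0421752929688, 156.59860229492188), (129.6786346435547, 164.47450256347656), 4.063292980194092)
roll (array([0.5449, 0.129 , 0.0683]), array([0.059, 0.056, 0.01 ]), 1632) 0.06844292546040952
```

View pics/w4.png

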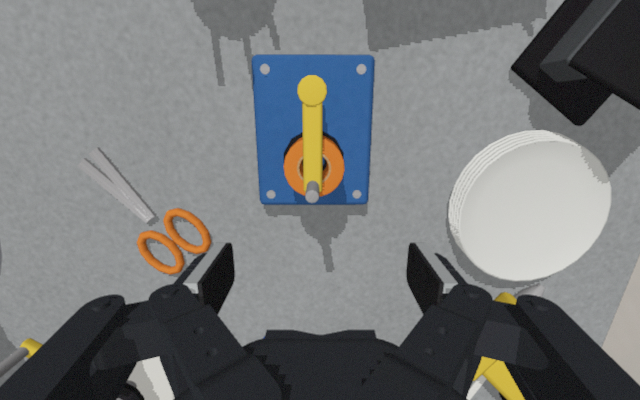

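The picture shows the keeper running from its hinge at (312, 90) straight over the orange roll to the pin at (312, 192). It is at its stop, and the roll top is 68 mm above the table.

```bash
python3 -c "
from workcell import *
print(job_done())"
```

```text
the job is handed in; nothing more can be done
None
```

The orange roll is fully home on the blue stand (top about 68 mm above the table), the yellow keeper is swung over it to its stop, and the job was handed in at about 14 s; no verdict came back.

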